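Wipe the saw bed clear and load the next trunking length

ROBOT

A 6-joint arm with a two-finger parallel gripper is mounted at the origin on the work surface. World frame = base frame: x ahead of the robot, y to its left, z up, the work surface at z = 0. Lengths are in mm, angles in rad, forces in N, time in s.
With the tool pointing down it reaches from about 325 to 900 mm from the base axis. Payload 6.1 kg.
Tool frame: the origin (TCP) lies midway between the tips of the shut fingers; the grasp point (between the pads) lies 19 mm behind it; z points along the fingers, y is the line along which they close (so a half turn about z gives the same grasp; the last joint's range is limited). The gripper opens to 87 mm and grips with 3 to 60 N. Pads are 19 mm wide; open, the fingers measure 117 mm over their backs; the gripper's body (75 mm by 190 mm) begins 51 mm behind the grasp point.
Start: joints at [0.982, 0.22, 1.526, -0, 1.395, -0.126], TCP at [279.032, 559.247, 199.438] pointing down, gripper open.
Joint ranges: [-2.98, 2.98], [-0.91, 2.08], [0.09, 2.57], [-1.24, 4.39], [0.2, 2.65], [-2.68, 2.68]. Speed limits (rad/s): [2.57, 2.57, 3.01, 3.14, 3.14, 3.14].

INTERFACE

Orientations are given as [roll, pitch, yaw] about the fixed x, y, z axes, in that order (R = Rz(yaw) Ry(pitch) Rx(roll)).
In Python, from rig import arm, vision, hand_in gives the robot as it stands.
- The arm moves only by the tool play_rows, never from a script. Its arguments are lists of equal length, an entry for each row: "offset": the shift along the tool's x, y, z in m, a list of three; "rotation": the turn, a rotation vector about the tool's x, y, z in rad, a list of three; "hand": the closure in counts, from 0 (fully open) to 255 (shut). In form: {"offset": [[dx, dy, dz], ...], "rotation": [[ax, ay, az], ...], "hand": [hand, ...]}. A call has exactly 10 rows; each row is the pose to reach, as a shift and turn from the pose commanded when the call began, along the tool's axes at that moment; what a row does not reach only later rows make up. A row lasts 1/8 s, in which the tool goes at most 62.5 mm and 10.7 degrees, less where a joint would pass 70% of its speed; a pose out of reach is approached as far as the arm can. A call with a gripper value outside its range is refused whole. The fingers move at their own pace and stop on an object; the grip force is fixed at half the most. Time passes only in rows, so rows that repeat a pose let the fingers close, or fill a call up. It gives the time, the measured TCP pose, the force, the opening and the grip force at its end, in the units of the state.
- arm.sense(): the state, without advancing time (a new reading comes with each control period).
- vision.snapshot(name): name is "scene" or "top" or "wrist"; returns a dict with "pixels" (480x640x3 uint8, blue, green, red), "z_map" (480x640 float32, mm along the optical axis (not along the pixel's ray), 0 where there is no reading), "mtx" (3x3 intrinsics, pixels), "R" (3x3) and "t" (3): a world point X has camera coordinates R X + t; the wrist camera has in their place "hand_eye" (4x4, takes a point from camera to tool coordinates, whose origin is the TCP and whose axes are the flange's). Camera axes: x right, y down, z forward; pixel columns grow to the right and rows downward; lengths in mm; the calibration is good to about 2 mm. A picture is of the moment at which its call begins: read the wrist's pose just before it.
- hand_in(): hands the job in; it is judged then, once.
The state is a dict: "clock": time; "joint_pos": joint angles; "joint_velocities": joint speeds; "joint_torque": joint torques, N m; "tool_pos": TCP position; "tcp_rot": TCP orientation; "force": force on the tool from outside, world axes, zero at the start; "wrist_torque": the same for the moment, N m; "finger_gap": finger opening in mm; "gripper_force": force on a finger pad.
Only numpy, scipy, OpenCV 4.12 (cv2) and the standard library are available. Lean on these libraries where they do the work, as an engineer would, in place of code of your own. Each camera call takes 0.05 s, during which the arm holds its last target. There are 200 camera calls.

TASK

Take the scraper from its stand, set its worn blade down gently on the floor of the saw bed between the end stop and the offcuts, and wipe all four offcuts along the channel into the catch tray, keeping the fingers off the offcuts. Hang the scraper back in its stand, then lay the length of trunking flat in the cleared channel, along it, and push it up against the end stop so that it keeps the part-present switch pressed when you let go. Leave the other things on the bench alone.

Things in the scene. Friction and masses are not known exactly. Their poses are not given: they have to be found in the camera images.
- bed: Fixed metal saw bed, one rigid unit with stop and tray. Origin at bench level under the middle of its channel; z up, y along the channel. The channel floor is flat, 45 mm above the origin, from y = -100 to y = +100 mm, 110 mm wide inside, between side walls 12 mm thick that rise 20 mm above the floor. +y end: end stop. -y end: open, dropping into the catch tray.
- tray (a point): Middle of the catch tray's floor, 4 mm above the bench, axes as the bed's. The tray runs from y = -100 to y = -250 mm of the bed, 124 mm wide inside, its rim 34 mm above the bench.
- stop (a point): Middle of the end stop's face at floor level: x 0, y +100, z 45 mm of the bed. The stop is a steel block across the channel, 25 mm thick, 42 mm above the floor.
- pin (a joint): Part-present switch: a sprung steel bar across the channel in the end stop's face, 90 mm wide, 14 mm high, centre 20 mm above the floor, standing 8 mm proud of the stop (at y = +92 mm of the bed) when free. Value = how far it is pushed in (m): 0 free, 0.007 fully. A spring of 0.2 to 0.6 N pushes it out again.
- stand: Fixed stand for the scraper: a 130 x 100 mm foot with two plywood rails along its x, tops 60 mm above its origin (centre of the underside, bench level). The rails are 14 mm thick with a 24 mm slot between them, centred, open at both ends and down to 6 mm above the bench.
- scraper: Loose hand scraper, 0.28 kg: wooden block 100 (x) x 44 (y) x 30 mm high, origin at the centre of the block's underside, z up. On top a wooden grip bar 60 (x) x 24 (y) mm, from 30 to 81 mm above the origin. A black blade points down under the block. At the start it hangs in the stand, underside on the rails, blade in the slot, x along the rails.
- blade_root (a point): Middle of the scraper block's underside (same as its origin), where the blade comes out: 100 mm wide (x), 8 mm thick (y), straight. It is worn by an unknown amount that no reading gives: its edge lies anywhere from 24 to 50 mm below this point, constant through a run. The blade is sprung: it yields up to 6 mm into the block (1.5 N at first, 10 N at 6 mm), then is hard.
- blank: Loose length of white plastic trunking, 0.2 to 0.4 kg: a hollow box section, open at both ends, 50 wide (x) x 140 long (y) x 40 mm high (z), walls 4 mm; origin at the centre of its underside. Starts lying on the bench.
- cup: Bystander: grey plastic cup, diameter 72, height 90 mm, origin under its centre.
- screwdriver: Bystander: screwdriver lying on the bench, about 200 mm long along its x, handle to -x.
- can: Bystander: dark steel can, diameter 60, height 100 mm, origin under its centre.
- offcut1: Loose flat white plastic offcut, 40 x 24 x 8 mm thick, 12 g, origin at the centre of its underside. Starts flat on the channel floor, at any yaw, its centre between y = -70 and y = +6 mm of the bed.
- offcut2: Loose flat white plastic offcut, 36 x 22 x 8 mm thick, 12 g, origin at the centre of its underside. Starts flat on the channel floor, at any yaw, its centre between y = -70 and y = +6 mm of the bed.
- offcut3: Loose flat white plastic offcut, 34 x 24 x 8 mm thick, 12 g, origin at the centre of its underside. Starts flat on the channel floor, at any yaw, its centre between y = -70 and y = +6 mm of the bed.
- offcut4: Loose flat white plastic offcut, 38 x 20 x 8 mm thick, 12 g, origin at the centre of its underside. Starts flat on the channel floor, at any yaw, its centre between y = -70 and y = +6 mm of the bed.

How it is judged:
By the outcome, as a careful person would: the job done as asked, in the order asked, and still so for the second after the job is handed in, with the robot touching nothing.
It also fails if it takes over 72 s, if anything falls off the work surface, if the arm or the gripper's body presses on something with over 40 N, if the wrist force passes 120 N, or if a joint passes its speed limit or range.

## Working session

There is one attempt and no reset: what is moved stays moved. The work goes in short steps, Python scripts to look and compute and a tool call to move; the robot and the scene stay as the last step left them, time stands still between calls to the robot, and variables do not carry over. Pictures are saved under pics/ and viewed, at most 10 in all, crops included, and the job is handed in when it is done.

Besides the shell and the picture viewer there is one more tool, called after "Request:" as name(argument=value, ...), one argument or row to a line, values as JSON. play_rows: Moves the arm, as the interface text tells. Its arguments: {"type":"object","properties":{"offset":{"type":"array","items":{"type":"array","items":{"type":"number"}}},"rotation":{"type":"array","items":{"type":"array","items":{"type":"number"}}},"hand":{"type":"array","items":{"type":"number"}}},"required":["offset","rotation","hand"]}

```bash
mkdir -p pics; ls; python3 - <<'E'
from rig import arm, vision
import cv2,pickle
print(arm.sense())
for n in("scene","top"):
    s=vision.snapshot(n); cv2.imwrite(f"pics/{n}0.png",s["pixels"]); pickle.dump(s,open(f"{n}0.pkl","wb"))
    print(n,s["mtx"],s["R"],s["t"])
E
```

```text
pics
{'clock': 0.0, 'joint_pos': array([ 9.81881660e-01,  2.21211908e-01,  1.52760232e+00,  2.07194141e-05,
        1.39472230e+00, -1.26116972e-01]), 'joint_velocities': array([ 0.00043327,  0.00068009,  0.00048798, -0.00150821,  0.00090406,
        0.00018537]), 'joint_torque': array([-1.43964344e-04, -4.94605637e+01, -3.87375677e+01,  6.99655898e-02,
        5.70489583e-02, -1.36593235e-04]), 'tool_pos': array([278.66597821, 558.69213701, 198.35077919]), 'tcp_rot': array([-3.13966679e+00, -2.64734928e-04,  2.67879105e+00]), 'force': array([-0.71498646,  0.61152222,  0.71037613]), 'wrist_torque': array([ 0.03707114, -0.01225956,  0.02052953]), 'gripper_force': 0.0, 'finger_gap': 87.03703512547438}
scene [[447.28653789   0.         317.61396575]
 [  0.         447.28653789 246.93710878]
 [  0.           0.           1.        ]] [[-0.74596947  0.66583906 -0.01370716]
 [ 0.39403586  0.42467625 -0.81509866]
 [-0.53690342 -0.61343983 -0.57915999]] [ 443.2470916  -123.9934854  1240.43838258]
top [[604.34873638   0.         313.78985341]
 [  0.         604.34873638 245.27741073]
 [  0.           0.           1.        ]] [[ 4.09221801e-02 -9.99162063e-01 -7.39205642e-04]
 [-9.77801397e-01 -3.98951392e-02 -2.05700770e-01]
 [ 2.05498915e-01  9.14052026e-03 -9.78614657e-01]] [ -60.3292089   555.52534887 1114.27971516]
```

View pics/top0.png

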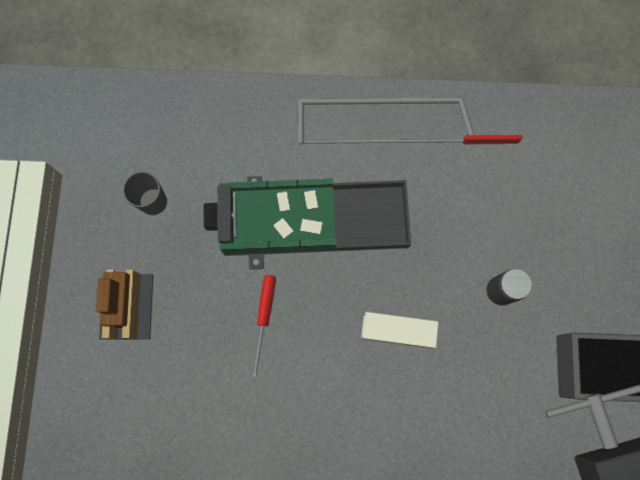

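View pics/scene0.png

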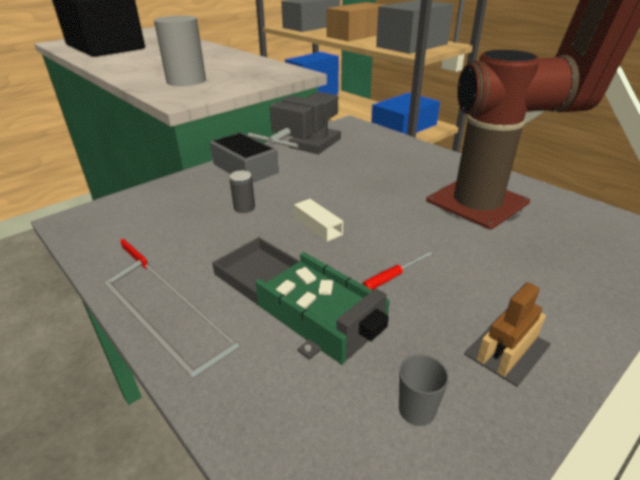

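The top view shows the bed at about (285,215), with the stop on the left (+y) at column 225 and the tray on the right at about (370,213). The scraper and stand are at (118,303), the trunking at (400,330), the cup at (143,190), the screwdriver at (265,320) and the can at (512,285). Next I'll measure these with the depth data.

```bash
cat > h.py <<'E'
import numpy as np,cv2,pickle
def cloud(s,R=None,t=None):
    z=s["z_map"].astype(float);K=s["mtx"];R=s["R"] if R is None else R;t=s["t"] if t is None else t
    v,u=np.mgrid[0:480,0:640]
    P=np.stack([(u-K[0,2])/K[0,0]*z,(v-K[1,2])/K[1,1]*z,z],-1)
    W=(P-t)@R
    W[z==0]=np.nan
    return W
def ray(s,uv,h):
    K=s["mtx"];R=s["R"];t=s["t"];uv=np.atleast_2d(uv)
    d=np.c_[(uv[:,0]-K[0,2])/K[0,0],(uv[:,1]-K[1,2])/K[1,1],np.ones(len(uv))]@R
    c=-R.T@t
    return c+d*((h-c[2])/d[:,2])[:,None]
def rect(s,m,h,name="",n=1):
    m=cv2.morphologyEx(m.astype(np.uint8),cv2.MORPH_OPEN,np.ones((2,2)))
    cs,_=cv2.findContours(m,cv2.RETR_EXTERNAL,cv2.CHAIN_APPROX_NONE)
    cs=sorted(cs,key=cv2.contourArea)[::-1][:n]
    out=[]
    for c in cs:
        w=ray(s,c[:,0,:].astype(float),h)[:,:2]
        r=cv2.minAreaRect(w.astype(np.float32)); out.append(r)
        print(name,"c",np.round(r[0],1),"size",np.round(r[1],1),"ang",round(r[2],1),"px",c[:,0].mean(0).round())
    return out
E
python3 - <<'E'
from h import *
s=pickle.load(open("top0.pkl","rb"));W=cloud(s);Z=W[...,2];im=s["pixels"];hsv=cv2.cvtColor(im,cv2.COLOR_BGR2HSV)
U=np.zeros((480,640),bool);U[150:360,80:540]=1
for nm,lo,hi,h in(("grip",125,160,141),("block",75,105,90),("rail",50,72,60)):
    m=U&(Z>lo)&(Z<hi);m[:,170:]=0;m[:240]=0; rect(s,m,h,nm,2)
g=(hsv[...,0]>50)&(hsv[...,0]<90)&(hsv[...,1]>90)
print("green z",np.nanpercentile(Z[g],[5,50,95]))
m=g&U;rect(s,m,65,"green")
m=U&(Z>78)&(Z<100);m[:,:200]=0;m[:,260:]=0;rect(s,m,87,"stop")
white=(im.min(2)>140)&U
m=white.copy();m[:280]=0;m[:,450:]=0;rect(s,m,40,"blank")
m=white.copy();m[260:]=0;m[:,340:]=0;rect(s,m,53,"offc",4)
m=white.copy();m[260:]=0;m[:,340:]=0
m=U&(Z>26)&(Z<42)&(np.arange(640)>330)[None]&(np.arange(480)<260)[:,None];rect(s,m,34,"tray")
m=U&(Z>70)&(Z<110)&(np.arange(640)<175)[None]&(np.arange(480)<225)[:,None];rect(s,m,90,"cup")
m=U&(Z>-8)&(Z<20)&(im.max(2)<70)&(np.arange(640)<175)[None]&(np.arange(480)>250)[:,None];rect(s,m,6,"foot")
print(Z[300,112],Z[330,400],Z[240,310],Z[214,228:245])
E
```

```text
grip c [433.5 326.9] size [60.5 27.7] ang 3.1 px [105. 296.]
block c [433.7 326.9] size [98.6 47.4] ang 2.6 px [116. 299.]
rail c [428.8 308.2] size [127.3  16.1] ang 2.0 px [129. 305.]
rail c [373.1 344.1] size [22.6 16.3] ang 0.7 px [107. 333.]
green z [41.31624337 45.58638729 66.27176562]
green c [606.8  34.6] size [117.  221.9] ang 4.8 px [281. 222.]
stop c [605.8 135.1] size [111.  25.] ang 4.2 px [224. 214.]
blank c [ 402.4 -209.8] size [143.5  50.9] ang 84.8 px [401. 330.]
offc c [595.  -31.8] size [39.3 23.2] ang 81.7 px [312. 227.]
offc c [589.4  22.5] size [33.  24.3] ang 40.7 px [284. 229.]
offc c [649.1 -29. ] size [35.4 21.3] ang 13.2 px [311. 200.]
offc c [643.4  25.6] size [37.1 19.4] ang 12.8 px [284. 202.]
tray c [ 629.4 -146.7] size [135.8 157.9] ang 4.8 px [381. 216.]
cup c [644.  295.4] size [73.2 71.1] ang 5.3 px [143. 191.]
foot c [402.6 303.7] size [45.3  4. ] ang 5.8 px [138. 320.]
122.32296679298595 40.33205134723041 65.72922831437121 [86.09301596 89.13555707 81.60069245 68.38549419 68.15390581 71.62248204
 71.54000037 73.11974968 43.33292844 48.66741474 45.63507902 46.93408135
 39.70944627 48.35733646 46.39412023 45.78749376 45.44800254]
```

```bash
cat > mv.py <<'E'
# mv.py x y z yaw hand [n]: prints a play_rows call with n interpolated rows (rest hold); 'save' state in cmd.json
import sys,json,numpy as np,os
def plan(x,y,z,yaw,hand,n=6,save=True):
    c=json.load(open("cmd.json")) if os.path.exists("cmd.json") else [279.032,559.247,199.438,2.6788]
    d=np.array([x,y,z])-c[:3];a=c[3]
    X=np.array([np.cos(a),np.sin(a),0]);Y=np.array([np.sin(a),-np.cos(a),0])
    o=np.round([d@X/1e3,d@Y/1e3,-d[2]/1e3],4);r=round(-(yaw-a),3)
    print("offset",o.tolist(),"rotz",r)
    if save:
        p=np.array(c[:3])+1e3*(o[0]*X+o[1]*Y);p[2]-=1e3*o[2]
        json.dump([*p,a-r],open("cmd.json","w"))
if __name__=="__main__": plan(*map(float,sys.argv[1:5]),0)
E
python3 mv.py 540 30 400 3.225
python3 -c "
from rig import vision
s=vision.snapshot('wrist');print(s['mtx'],s['hand_eye'])"
```

```text
offset [-0.4698, -0.3571, -0.2006] rotz -0.546
[[334.98909112   0.         322.47799196]
 [  0.         334.98909112 240.26795783]
 [  0.           0.           1.        ]] [[ 1.21806282e-03 -9.66021899e-01 -2.58457359e-01  7.15610538e+01]
 [ 9.99999116e-01  1.31444806e-03 -2.00125323e-04 -1.23606793e+00]
 [ 5.33054218e-04 -2.58456887e-01  9.66022646e-01 -1.85416362e+02]
 [ 0.00000000e+00  0.00000000e+00  0.00000000e+00  1.00000000e+00]]
```

Request:
play_rows(
  offset=[
    [-0.047, -0.0357, -0.02],
    [-0.094, -0.0714, -0.04],
    [-0.141, -0.1071, -0.06],
    [-0.188, -0.1428, -0.08],
    [-0.235, -0.1786, -0.1],
    [-0.282, -0.2143, -0.12],
    [-0.329, -0.25, -0.14],
    [-0.376, -0.2857, -0.16],
    [-0.423, -0.3214, -0.18],
    [-0.4698, -0.3571, -0.2006],
  ],
  rotation=[
    [0, 0, -0.055],
    [0, 0, -0.11],
    [0, 0, -0.165],
    [0, 0, -0.22],
    [0, 0, -0.275],
    [0, 0, -0.33],
    [0, 0, -0.385],
    [0, 0, -0.44],
    [0, 0, -0.495],
    [0, 0, -0.546],
  ],
  hand=[0, 0, 0, 0, 0, 0, 0, 0, 0, 0],
)

```text
clock: 1.4
tool_pos: [540.4, 28.1, 400.5]
tcp_rot: [3.141, -0.0, -3.057]
force: [0.6, 1.0, 0.5]
finger_gap: 86.9
gripper_force: 0.0
```

```bash
cat >> h.py <<'E'
def wrist():
    from rig import arm,vision
    from scipy.spatial.transform import Rotation as Ro
    import time
    vision.snapshot("scene");vision.snapshot("scene")
    a=arm.sense();s=vision.snapshot("wrist")
    Rt=Ro.from_euler("xyz",a["tcp_rot"]).as_matrix();H=s["hand_eye"]
    Rc=Rt@H[:3,:3];pc=Rt@H[:3,3]+a["tool_pos"]
    s["R"]=Rc.T;s["t"]=-Rc.T@pc
    print("t",a["clock"],"pos",a["tool_pos"].round(1),"rot",a["tcp_rot"].round(4),"F",a["force"].round(1))
    return s
E
python3 - <<'E'
from h import *
s=wrist();pickle.dump(s,open("w1.pkl","wb"));cv2.imwrite("pics/w1.png",s["pixels"])
E
```

```text
t 1.5 pos [542.1  24.8 401.4] rot [-3.1392e+00  2.3000e-03 -3.0638e+00] F [-1.6  0.6  0.2]
```

View pics/w1.png

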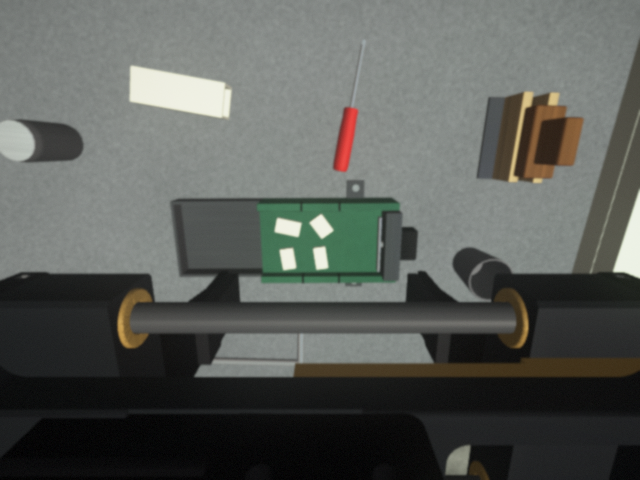

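The wrist view shows the bed at columns 172–415, with the tray-to-floor edge at column 260 and the stop's face at about column 385. The four offcuts are at (288,227), (320,226), (288,259) and (320,258), the scraper is at (550,140) and the trunking at (180,92).

```bash
python3 - <<'E'
from h import *
from rig import arm
for i in range(3): 
    s=wrist()
pickle.dump(s,open("w1.pkl","wb"))
top=pickle.load(open("top0.pkl","rb"))
def bed(s,roi,nm):
    im=s["pixels"];hsv=cv2.cvtColor(im,cv2.COLOR_BGR2HSV);W=cloud(s);Z=W[...,2]
    U=np.zeros((480,640),bool);U[roi[0]:roi[1],roi[2]:roi[3]]=1
    g=U&(hsv[...,0]>50)&(hsv[...,0]<95)&(hsv[...,1]>90)
    # green wall tops & floor by depth
    fl=U&(g|(im.min(2)>140))&(abs(Z-47)<9); 
    v,u=np.nonzero(fl);P=ray(s,np.c_[u,v].astype(float),45.)[:,:2]
    a=.0835;y=P@[-np.sin(a),np.cos(a)];x=P@[np.cos(a),np.sin(a)]
    print(nm,"floor along y",np.percentile(y,[0.3,1,2,98,99,99.7]).round(1),"x",np.percentile(x,[.5,2,98,99.5]).round(1))
    m=U&(Z>58)&(Z<74)&g;v,u=np.nonzero(m);P=ray(s,np.c_[u,v].astype(float),65.)[:,:2]
    y=P@[-np.sin(a),np.cos(a)];x=P@[np.cos(a),np.sin(a)]
    print(" wall y",np.percentile(y,[.5,1,99,99.5]).round(1),"x",np.percentile(x,[.3,1,99,99.7]).round(1))
    for lo,hi in((x.min(),np.mean([x.min(),x.max()])),(np.mean([x.min(),x.max()]),x.max())):
        k=(x>lo)&(x<=hi);c=np.polyfit(P[k,1],P[k,0],1);print("  wall line slope",-c[0].round(4),"mean x",x[k].mean().round(1),"n",k.sum())
    m=U&(Z>79)&(Z<97)&(im.max(2)<120);v,u=np.nonzero(m);P=ray(s,np.c_[u,v].astype(float),87.)[:,:2]
    y=P@[-np.sin(a),np.cos(a)];x=P@[np.cos(a),np.sin(a)]
    print(" stop y",np.percentile(y,[1,3,50,97,99]).round(1),"x",np.percentile(x,[1,50,99]).round(1))
bed(top,(160,270,200,420),"top");bed(s,(190,290,165,420),"wrist")
im=s["pixels"];W=cloud(s);Z=W[...,2];w=im.min(2)>140
m=w.copy();m[130:]=0;m[:,240:]=0;m[:,:100]=0;m&=(abs(Z-40)<12);rect(s,m,40,"blank")
m=w.copy();m[:205]=0;m[275:]=0;m[:,340:]=0;m[:,260:]|=0;rect(s,m,53,"offc",4)
for nm,lo,hi,h in(("grip",125,160,141),("block",75,105,90),("rail",50,72,60)):
    m=(Z>lo)&(Z<hi);m[:,:480]=0;m[:,600:]=0;m[200:]=0; rect(s,m,h,nm,2)
E
```

```text
t 1.65 pos [539.7  30.2 399.3] rot [ 3.1408e+00 -1.2000e-03 -3.0595e+00] F [-0.6 -0.8  0.5]
t 1.8 pos [539.3  31.4 399.5] rot [ 3.1411e+00 -1.0000e-03 -3.0566e+00] F [-0.4 -1.1  0.1]
t 1.95 pos [539.6  31.1 399.9] rot [ 3.1415e+00 -3.0000e-04 -3.0566e+00] F [ 0.5 -0.4  0.2]
top floor along y [-125.  -123.7 -122.    63.9   65.7   67.1] x [567.7 569.1 672.2 673.8]
 wall y [-123.4 -123.1   93.8   94.9] x [551.1 551.4 683.5 683.6]
  wall line slope 0.0834 mean x 557.0 n 658
  wall line slope 0.0814 mean x 678.6 n 516
 stop y [73.4 73.8 86.5 98.6 98.9] x [562.1 615.1 670.9]
wrist floor along y [-125.4 -124.2 -122.3   63.4   65.2   66.7] x [566.3 567.9 672.2 672.7]
 wall y [-124.1 -123.1   91.4   93.1] x [549.8 549.9 681.  681.1]
  wall line slope 0.0862 mean x 556.0 n 1037
  wall line slope 0.0855 mean x 676.4 n 696
 stop y [72.  72.5 84.8 97.1 97.6] x [561.6 615.  671.5]
blank c [ 405.2 -207.2] size [143.1  50.5] ang 84.8 px [173.  94.]Traceback (most recent call last):
  File "<stdin>", line 27, in <module>
numpy._core._exceptions._UFuncOutputCastingError: Cannot cast ufunc 'bitwise_or' output from dtype('int64') to dtype('bool') with casting rule 'same_kind'
```

```bash
python3 - <<'E'
from h import *
s=pickle.load(open("w1.pkl","rb"));Z=cloud(s)[...,2]
for nm,lo,hi,h in(("grip",125,160,141),("block",75,105,90),("rail",50,72,60)):
    m=(Z>lo)&(Z<hi);m[:,:480]=0;m[:,600:]=0;m[200:]=0; rect(s,m,h,nm,2)
E
cp cmd.json cmd_bak.json; python3 mv.py 433.5 327 200 3.186; python3 mv.py 433.5 327 99 3.186
```

```text
grip c [436.6 326.2] size [59.4 33.2] ang 2.8 px [561. 146.]
block c [436.8 327.7] size [99.6 50.6] ang 2.8 px [535. 146.]
rail c [431.6 310.2] size [129.2  19.3] ang 2.8 px [514. 141.]
rail c [373.7 345.6] size [16.4 19.5] ang 4.9 px [547. 104.]
offset [0.0814, 0.3049, 0.2] rotz 0.039
offset [0.0, -0.0, 0.101] rotz -0.0
```

Request:
play_rows(
  offset=[
    [0.0102, 0.0381, 0.01],
    [0.0204, 0.0762, 0.03],
    [0.0305, 0.1143, 0.05],
    [0.0407, 0.1524, 0.08],
    [0.0509, 0.1905, 0.11],
    [0.0611, 0.2287, 0.14],
    [0.0712, 0.2668, 0.17],
    [0.0814, 0.3049, 0.2],
    [0.0814, 0.3049, 0.2],
    [0.0814, 0.3049, 0.2],
  ],
  rotation=[
    [0, 0, 0.005],
    [0, 0, 0.01],
    [0, 0, 0.015],
    [0, 0, 0.02],
    [0, 0, 0.025],
    [0, 0, 0.03],
    [0, 0, 0.035],
    [0, 0, 0.039],
    [0, 0, 0.039],
    [0, 0, 0.039],
  ],
  hand=[0, 0, 0, 0, 0, 0, 0, 0, 0, 0],
)

```text
clock: 3.25
tool_pos: [433.7, 327.1, 200.6]
tcp_rot: [-3.141, 0.001, -3.096]
force: [0.9, -0.2, 0.2]
finger_gap: 87.2
gripper_force: 0.0
```

Request:
play_rows(
  offset=[
    [0, 0, 0.03],
    [0, 0, 0.06],
    [0, 0, 0.085],
    [0, 0, 0.101],
    [0, 0, 0.101],
    [0, 0, 0.101],
    [0, 0, 0.101],
    [0, 0, 0.101],
    [0, 0, 0.101],
    [0, 0, 0.101],
  ],
  rotation=[
    [0, 0, 0],
    [0, 0, 0],
    [0, 0, 0],
    [0, 0, 0],
    [0, 0, 0],
    [0, 0, 0],
    [0, 0, 0],
    [0, 0, 0],
    [0, 0, 0],
    [0, 0, 0],
  ],
  hand=[0, 0, 0, 0, 0, 120, 200, 255, 255, 255],
)

```text
clock: 4.5
tool_pos: [433.5, 327.1, 99.1]
tcp_rot: [3.142, 0.0, -3.097]
force: [-0.1, 0.2, 0.0]
finger_gap: 44.8
gripper_force: 0.0
```

```bash
python3 -c "
from rig import arm
a=arm.sense();print({k:a[k] for k in('clock','tool_pos','tcp_rot','force','finger_gap','gripper_force')})"
python3 mv.py 433.5 327 259 3.186
```

```text
{'clock': 4.5, 'tool_pos': array([433.49017361, 327.09091369,  99.10937615]), 'tcp_rot': array([ 3.14158987e+00,  9.34655865e-06, -3.09727103e+00]), 'force': array([-0.1027883 ,  0.15037312,  0.01279916]), 'finger_gap': 44.798924168925744, 'gripper_force': 0.0}
offset [0.0, -0.0, -0.16] rotz -0.0
```

Request:
play_rows(
  offset=[
    [0, 0, 0],
    [0, 0, 0],
    [0, 0, 0],
    [0, 0, 0],
    [0, 0, 0],
    [0, 0, -0.005],
    [0, 0, -0.02],
    [0, 0, -0.035],
    [0, 0, -0.05],
    [0, 0, -0.05],
  ],
  rotation=[
    [0, 0, 0],
    [0, 0, 0],
    [0, 0, 0],
    [0, 0, 0],
    [0, 0, 0],
    [0, 0, 0],
    [0, 0, 0],
    [0, 0, 0],
    [0, 0, 0],
    [0, 0, 0],
  ],
  hand=[255, 255, 255, 255, 255, 255, 255, 255, 255, 255],
)

```text
clock: 5.75
tool_pos: [434.9, 327.8, 151.4]
tcp_rot: [3.14, 0.004, -3.097]
force: [-0.3, -0.4, -2.9]
finger_gap: 23.9
gripper_force: 29.7
```

Request:
play_rows(
  offset=[
    [0, 0, -0.02],
    [0, 0, -0.045],
    [0, 0, -0.07],
    [0, 0, -0.095],
    [0, 0, -0.11],
    [0, 0, -0.11],
    [0, 0, -0.11],
    [0, 0, -0.11],
    [0, 0, -0.11],
    [0, 0, -0.11],
  ],
  rotation=[
    [0, 0, 0],
    [0, 0, 0],
    [0, 0, 0],
    [0, 0, 0],
    [0, 0, 0],
    [0, 0, 0],
    [0, 0, 0],
    [0, 0, 0],
    [0, 0, 0],
    [0, 0, 0],
  ],
  hand=[255, 255, 255, 255, 255, 255, 255, 255, 255, 255],
)

```text
clock: 7.0
tool_pos: [433.4, 327.0, 258.7]
tcp_rot: [-3.141, -0.001, -3.097]
force: [0.6, -0.3, -3.4]
finger_gap: 23.6
gripper_force: 29.7
```

```bash
python3 - <<'E'
from h import *
from rig import vision,arm
a=arm.sense();print(a["tool_pos"],a["force"])
s=vision.snapshot("scene");pickle.dump(s,open("s1.pkl","wb"))
p=s["R"]@np.array([433.5,327,200])+s["t"];q=s["mtx"]@p/p[2];print(q)
u,v=int(q[0]),int(q[1]);cr=s["pixels"][v-90:v+90,u-90:u+90]
cv2.imwrite("pics/bl.png",cv2.resize(cr,None,fx=3,fy=3,interpolation=cv2.INTER_NEAREST));print(u-90,v-90)
E
```

```text
[433.39461945 327.00420227 258.66435494] [ 0.59020443 -0.33212415 -3.44618883]
[534.28540229 261.60617047   1.        ]
444 171
```

View pics/bl.png

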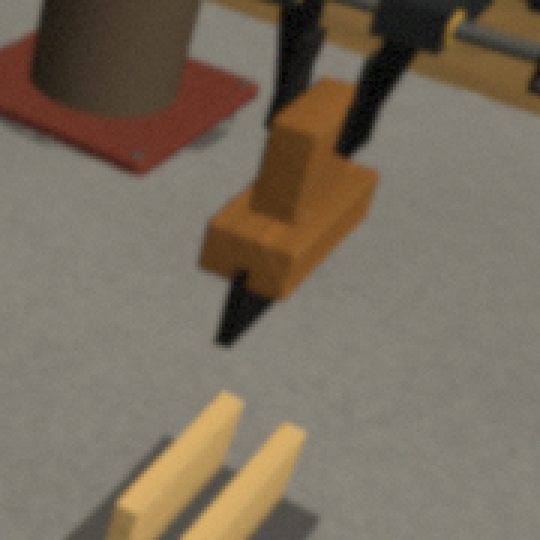

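The crop shows the lifted scraper gripped straight, with the blade's end face running from crop (240,272) down to (222,345).

```bash
python3 - <<'E'
from h import *
s=pickle.load(open("s1.pkl","rb"))
for off in (-4,4):
  for d in(0,24,30,36,42,50):
    p=s["R"]@np.array([485-off*.045,329.3+off,220-d])+s["t"];q=s["mtx"]@p/p[2];print(off,d,((q[:2]-[444,171])*3).round(0))
E
python3 mv.py 612.3 75.3 259 3.2256;
```

```text
-4 0 [227. 281.]
-4 24 [215. 320.]
-4 30 [212. 329.]
-4 36 [209. 338.]
-4 42 [206. 347.]
-4 50 [202. 359.]
4 0 [243. 288.]
4 24 [230. 327.]
4 30 [227. 336.]
4 36 [224. 345.]
4 42 [221. 354.]
4 50 [218. 367.]
offset [-0.1675, -0.2594, 0.0] rotz -0.04
```

Request:
play_rows(
  offset=[
    [-0.01, -0.02, 0],
    [-0.03, -0.05, 0],
    [-0.06, -0.09, 0],
    [-0.085, -0.13, 0],
    [-0.11, -0.17, 0],
    [-0.135, -0.21, 0],
    [-0.155, -0.24, 0],
    [-0.1675, -0.2594, 0],
    [-0.1675, -0.2594, 0],
    [-0.1675, -0.2594, 0],
  ],
  rotation=[
    [0, 0, 0],
    [0, 0, 0],
    [0, 0, -0.01],
    [0, 0, -0.02],
    [0, 0, -0.03],
    [0, 0, -0.04],
    [0, 0, -0.04],
    [0, 0, -0.04],
    [0, 0, -0.04],
    [0, 0, -0.04],
  ],
  hand=[255, 255, 255, 255, 255, 255, 255, 255, 255, 255],
)

```text
clock: 8.3
tool_pos: [611.8, 76.2, 258.9]
tcp_rot: [3.141, -0.001, -3.057]
force: [0.4, -0.2, -2.5]
finger_gap: 23.9
gripper_force: 29.8
```

Request:
play_rows(
  offset=[
    [0, 0, 0.015],
    [0, 0, 0.035],
    [0, 0, 0.055],
    [0, 0, 0.075],
    [0, 0, 0.095],
    [0, 0, 0.11],
    [0, 0, 0.119],
    [0, 0, 0.119],
    [0, 0, 0.119],
    [0, 0, 0.119],
  ],
  rotation=[
    [0, 0, 0],
    [0, 0, 0],
    [0, 0, 0],
    [0, 0, 0],
    [0, 0, 0],
    [0, 0, 0],
    [0, 0, 0],
    [0, 0, 0],
    [0, 0, 0],
    [0, 0, 0],
  ],
  hand=[255, 255, 255, 255, 255, 255, 255, 255, 255, 255],
)

```text
clock: 9.55
tool_pos: [613.0, 75.3, 141.1]
tcp_rot: [-3.141, 0.002, -3.057]
force: [0.5, 0.2, -3.4]
finger_gap: 23.7
gripper_force: 29.8
```

```bash
python3 - <<'E'
from h import *
from rig import vision,arm
a=arm.sense();print(a["tool_pos"],a["force"])
s=vision.snapshot("scene");pickle.dump(s,open("s2.pkl","wb"))
cv2.imwrite("pics/s2.png",cv2.resize(s["pixels"][200:400,230:470],(720,600)))
E
python3 mv.py 612.3 75.3 140 3.2256
```

```text
[613.01241321  75.2706595  141.06620292] [ 0.51734086  0.19678986 -3.44452183]
offset [0.0, -0.0, 0.119] rotz 0.0
```

View pics/s2.png

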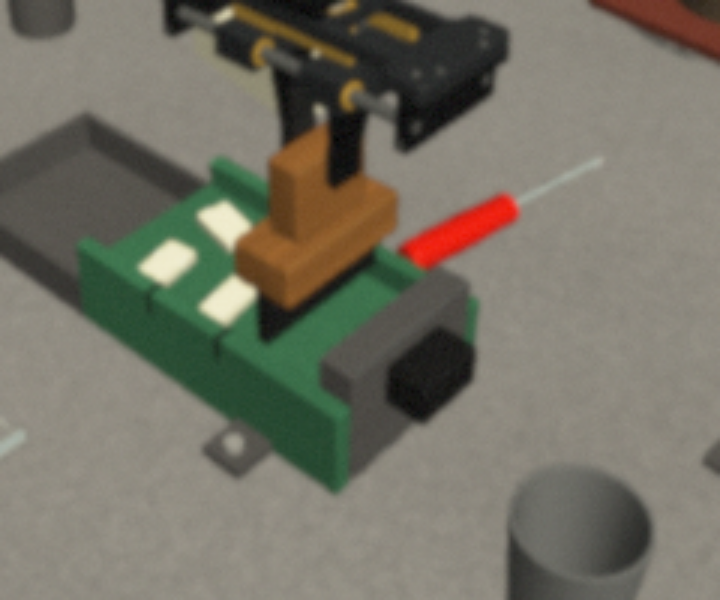

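The view shows the scraper over the channel, clear of the offcuts, with its blade just above the floor at about (265,335). I'll lower it in small steps and watch the force.

Request:
play_rows(
  offset=[
    [0.001, 0, 0.002],
    [0.001, 0, 0.004],
    [0.001, 0, 0.006],
    [0.001, 0, 0.007],
    [0.001, 0, 0.008],
    [0.001, 0, 0.009],
    [0.001, 0, 0.01],
    [0.001, 0, 0.01],
    [0.001, 0, 0.01],
    [0.001, 0, 0.01],
  ],
  rotation=[
    [0, 0, 0],
    [0, 0, 0],
    [0, 0, 0],
    [0, 0, 0],
    [0, 0, 0],
    [0, 0, 0],
    [0, 0, 0],
    [0, 0, 0],
    [0, 0, 0],
    [0, 0, 0],
  ],
  hand=[255, 255, 255, 255, 255, 255, 255, 255, 255, 255],
)

```text
clock: 10.85
tool_pos: [611.4, 75.2, 130.1]
tcp_rot: [-3.142, 0.0, -3.057]
force: [0.3, -0.0, -3.3]
finger_gap: 23.7
gripper_force: 29.8
```

Request:
play_rows(
  offset=[
    [0, 0, 0.0005],
    [0, 0, 0.001],
    [0, 0, 0.0015],
    [0, 0, 0.002],
    [0, 0, 0.002],
    [0, 0, 0.002],
    [0, 0, 0.002],
    [0, 0, 0.002],
    [0, 0, 0.002],
    [0, 0, 0.002],
  ],
  rotation=[
    [0, 0, 0],
    [0, 0, 0],
    [0, 0, 0],
    [0, 0, 0],
    [0, 0, 0],
    [0, 0, 0],
    [0, 0, 0],
    [0, 0, 0],
    [0, 0, 0],
    [0, 0, 0],
  ],
  hand=[255, 255, 255, 255, 255, 255, 255, 255, 255, 255],
)

```text
clock: 12.1
tool_pos: [611.3, 75.2, 128.1]
tcp_rot: [-3.142, 0.0, -3.057]
force: [0.8, 0.3, -3.0]
finger_gap: 23.6
gripper_force: 29.8
```

Request:
play_rows(
  offset=[
    [0, 0, 0.0005],
    [0, 0, 0.001],
    [0, 0, 0.0015],
    [0, 0, 0.002],
    [0, 0, 0.002],
    [0, 0, 0.002],
    [0, 0, 0.002],
    [0, 0, 0.002],
    [0, 0, 0.002],
    [0, 0, 0.002],
  ],
  rotation=[
    [0, 0, 0],
    [0, 0, 0],
    [0, 0, 0],
    [0, 0, 0],
    [0, 0, 0],
    [0, 0, 0],
    [0, 0, 0],
    [0, 0, 0],
    [0, 0, 0],
    [0, 0, 0],
  ],
  hand=[255, 255, 255, 255, 255, 255, 255, 255, 255, 255],
)

```text
clock: 13.35
tool_pos: [611.3, 75.2, 126.1]
tcp_rot: [-3.142, 0.0, -3.057]
force: [-0.2, 0.1, -3.0]
finger_gap: 24.0
gripper_force: 29.8
```

```bash
python3 - <<'E'
from rig import arm
a=arm.sense();print(a["force"],a["wrist_torque"])
E
```

```text
[-0.15604906  0.11951919 -2.96958358] [ 0.07917675  0.03093422 -0.00446978]
```

Request:
play_rows(
  offset=[
    [0, 0, 0.0005],
    [0, 0, 0.001],
    [0, 0, 0.0015],
    [0, 0, 0.002],
    [0, 0, 0.0025],
    [0, 0, 0.0025],
    [0, 0, 0.0025],
    [0, 0, 0.0025],
    [0, 0, 0.0025],
    [0, 0, 0.0025],
  ],
  rotation=[
    [0, 0, 0],
    [0, 0, 0],
    [0, 0, 0],
    [0, 0, 0],
    [0, 0, 0],
    [0, 0, 0],
    [0, 0, 0],
    [0, 0, 0],
    [0, 0, 0],
    [0, 0, 0],
  ],
  hand=[255, 255, 255, 255, 255, 255, 255, 255, 255, 255],
)

```text
clock: 14.6
tool_pos: [611.3, 75.2, 123.6]
tcp_rot: [-3.142, 0.0, -3.057]
force: [-0.7, 0.4, -3.1]
finger_gap: 23.9
gripper_force: 29.8
```

Request:
play_rows(
  offset=[
    [0, 0, 0.0005],
    [0, 0, 0.001],
    [0, 0, 0.0015],
    [0, 0, 0.002],
    [0, 0, 0.0025],
    [0, 0, 0.0025],
    [0, 0, 0.0025],
    [0, 0, 0.0025],
    [0, 0, 0.0025],
    [0, 0, 0.0025],
  ],
  rotation=[
    [0, 0, 0],
    [0, 0, 0],
    [0, 0, 0],
    [0, 0, 0],
    [0, 0, 0],
    [0, 0, 0],
    [0, 0, 0],
    [0, 0, 0],
    [0, 0, 0],
    [0, 0, 0],
  ],
  hand=[255, 255, 255, 255, 255, 255, 255, 255, 255, 255],
)

```text
clock: 15.85
tool_pos: [611.3, 75.2, 121.0]
tcp_rot: [3.142, 0.0, -3.057]
force: [0.3, -0.6, -3.3]
finger_gap: 23.7
gripper_force: 29.8
```

Request:
play_rows(
  offset=[
    [0, 0, 0.0005],
    [0, 0, 0.001],
    [0, 0, 0.0015],
    [0, 0, 0.002],
    [0, 0, 0.0025],
    [0, 0, 0.003],
    [0, 0, 0.003],
    [0, 0, 0.003],
    [0, 0, 0.003],
    [0, 0, 0.003],
  ],
  rotation=[
    [0, 0, 0],
    [0, 0, 0],
    [0, 0, 0],
    [0, 0, 0],
    [0, 0, 0],
    [0, 0, 0],
    [0, 0, 0],
    [0, 0, 0],
    [0, 0, 0],
    [0, 0, 0],
  ],
  hand=[255, 255, 255, 255, 255, 255, 255, 255, 255, 255],
)

```text
clock: 17.1
tool_pos: [611.4, 75.2, 118.1]
tcp_rot: [3.142, 0.0, -3.057]
force: [-0.9, 0.4, 0.9]
finger_gap: 23.9
gripper_force: 29.8
```

Request:
play_rows(
  offset=[
    [0, -0.003, 0],
    [0, -0.01, 0],
    [0, -0.02, 0],
    [0, -0.03, 0],
    [0, -0.04, 0],
    [0, -0.05, 0],
    [0, -0.06, 0],
    [0, -0.07, 0],
    [0, -0.08, 0],
    [0, -0.085, 0],
  ],
  rotation=[
    [0, 0, 0],
    [0, 0, 0],
    [0, 0, 0],
    [0, 0, 0],
    [0, 0, 0],
    [0, 0, 0],
    [0, 0, 0],
    [0, 0, 0],
    [0, 0, 0],
    [0, 0, 0],
  ],
  hand=[255, 255, 255, 255, 255, 255, 255, 255, 255, 255],
)

```text
clock: 18.35
tool_pos: [618.5, -10.2, 118.0]
tcp_rot: [3.142, -0.0, -3.058]
force: [0.3, 3.5, 2.4]
finger_gap: 23.8
gripper_force: 30.0
```

```bash
python3 - <<'E'
from rig import arm,vision
import cv2
a=arm.sense();print(a["force"],a["wrist_torque"],a["tool_pos"])
s=vision.snapshot("scene")
cv2.imwrite("pics/s3.png",cv2.resize(s["pixels"][200:400,200:440],(720,600)))
E
```

```text
[0.34118042 3.54998263 2.35418685] [1.1158631  0.1027474  0.07354405] [618.464372   -10.20746132 117.97037159]
```

View pics/s3.png

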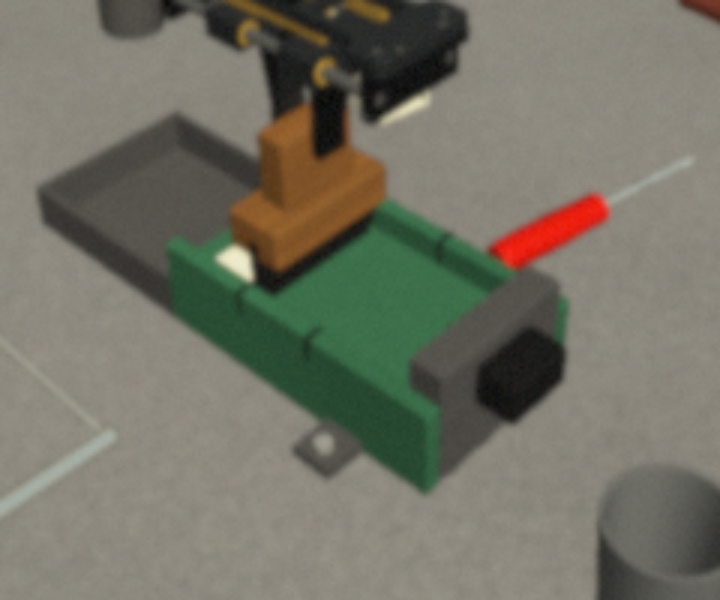

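The blade is flat on the floor with nothing left behind it, and one offcut shows ahead of it at (235,262). I'll keep wiping.

Request:
play_rows(
  offset=[
    [0, -0.005, 0],
    [0, -0.015, 0],
    [0, -0.025, 0],
    [0, -0.035, 0],
    [0, -0.045, 0],
    [0, -0.055, 0],
    [0, -0.065, 0],
    [0, -0.075, 0],
    [0, -0.085, 0],
    [0, -0.088, 0],
  ],
  rotation=[
    [0, 0, 0],
    [0, 0, 0],
    [0, 0, 0],
    [0, 0, 0],
    [0, 0, 0],
    [0, 0, 0],
    [0, 0, 0],
    [0, 0, 0],
    [0, 0, 0],
    [0, 0, 0],
  ],
  hand=[255, 255, 255, 255, 255, 255, 255, 255, 255, 255],
)

```text
clock: 19.65
tool_pos: [625.3, -98.5, 117.2]
tcp_rot: [-3.141, -0.001, -3.058]
force: [0.1, 1.1, -2.6]
finger_gap: 24.0
gripper_force: 29.8
```

```bash
python3 - <<'E'
from rig import arm,vision
import cv2,json
a=arm.sense();print(a["force"],a["wrist_torque"],a["tool_pos"])
s=vision.snapshot("scene");t=vision.snapshot("top")
import numpy as np
cv2.imwrite("pics/s4.png",np.hstack([cv2.resize(s["pixels"][200:360,200:400],(400,320)),cv2.resize(t["pixels"][160:280,200:430],(400,320))]))
y=3.2256;c=[612.3+np.cos(y)-.173*np.sin(y),75.3+np.sin(y)+.173*np.cos(y),118,3.2256];print(c)
json.dump(c,open("cmd.json","w"))
E
```

```text
[ 0.09750525  1.11387736 -2.62693461] [ 0.03081657  0.06727638 -0.00148429] [625.32081127 -98.53423656 117.19151029]
[np.float64(611.3180427252673), np.float64(75.04370152048912), 118, 3.2256]
```

View pics/s4.png

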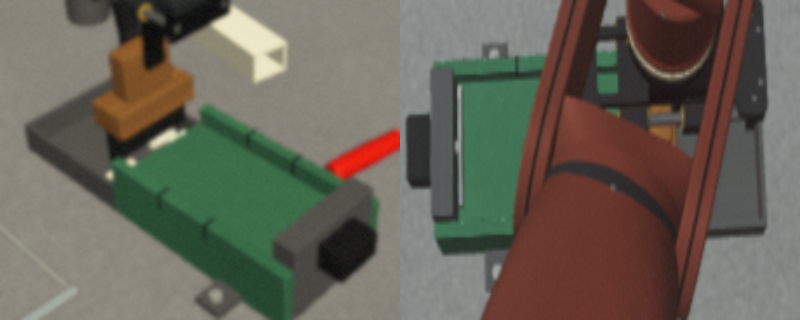

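```bash
echo '[625.8, -97.2, 118, 3.2256]'>cmd.json; python3 mv.py 625.8 -97.2 220 3.2256;python3 mv.py 434.5 327 220 3.189
```

```text
offset [0.0, 0.0, -0.102] rotz -0.0
offset [0.155, 0.4388, -0.0] rotz 0.037
```

Request:
play_rows(
  offset=[
    [0, 0, -0.005],
    [0, 0, -0.015],
    [0, 0, -0.03],
    [0, 0, -0.05],
    [0, 0, -0.07],
    [0, 0, -0.09],
    [0, 0, -0.102],
    [0, 0, -0.102],
    [0, 0, -0.102],
    [0, 0, -0.102],
  ],
  rotation=[
    [0, 0, 0],
    [0, 0, 0],
    [0, 0, 0],
    [0, 0, 0],
    [0, 0, 0],
    [0, 0, 0],
    [0, 0, 0],
    [0, 0, 0],
    [0, 0, 0],
    [0, 0, 0],
  ],
  hand=[255, 255, 255, 255, 255, 255, 255, 255, 255, 255],
)

```text
clock: 21.0
tool_pos: [625.2, -97.0, 218.7]
tcp_rot: [3.141, -0.002, -3.057]
force: [0.8, -0.5, -3.3]
finger_gap: 23.7
gripper_force: 29.8
```

```bash
python3 - <<'E'
from h import *
from rig import arm,vision
a=arm.sense();print(a["force"],a["tool_pos"])
s=vision.snapshot("scene");pickle.dump(s,open("s5.pkl","wb"))
cv2.imwrite("pics/s5.png",cv2.resize(s["pixels"][220:340,200:360],(800,600)))
im=s["pixels"];m=(im.min(2)>140);W=cloud(s)
m[:,:200]=0;m[:,400:]=0;m[:238]=0;m[340:]=0
n,l,st,c=cv2.connectedComponentsWithStats(m.astype(np.uint8))
for i in range(1,n):
    if st[i,4]>5:
        w=np.nanmedian(W[l==i],0);d=w[:2]-[616.5,25.5];print(c[i].round(),st[i,4],"bed",(d@[.9965,.0839]).round(),(d@[-.0839,.9965]).round(),w[2].round(), np.nanmax(W[l==i][:,2]).round())
E
```

```text
[ 0.75851857 -0.49315383 -3.31835036] [625.21463885 -96.98866003 218.69284384]
[330. 239.] 22 bed -202.0 -152.0 3.0 8.0
[280. 267.] 150 bed -33.0 -151.0 14.0 48.0
[265. 281.] 8 bed 17.0 -137.0 14.0 68.0
[254. 287.] 6 bed 46.0 -139.0 14.0 16.0
```

View pics/s5.png

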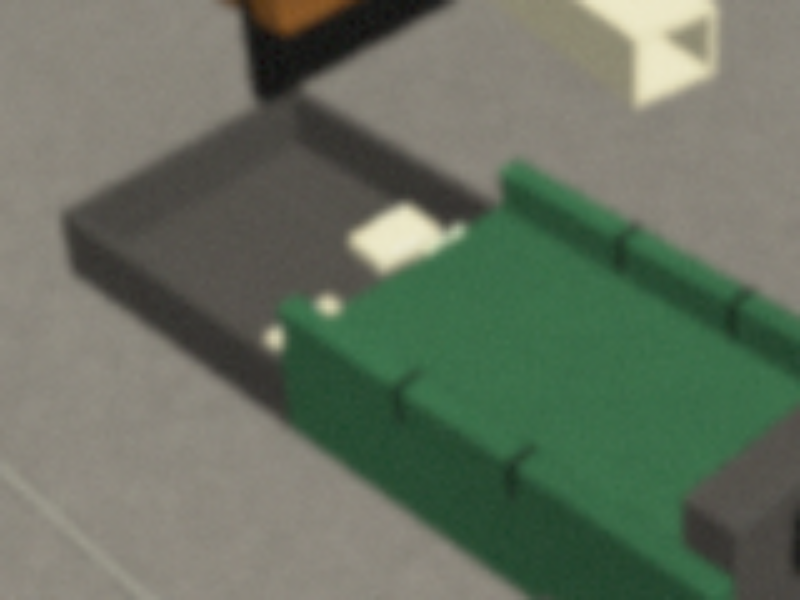

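The channel is clear and all four offcuts are in the tray. Next I'll carry the scraper back to the stand.

Request:
play_rows(
  offset=[
    [0.008, 0.022, 0],
    [0.023, 0.066, 0],
    [0.042, 0.12, 0],
    [0.062, 0.176, 0],
    [0.082, 0.232, 0],
    [0.102, 0.288, 0],
    [0.121, 0.342, 0],
    [0.138, 0.39, 0],
    [0.15, 0.425, 0],
    [0.155, 0.4388, 0],
  ],
  rotation=[
    [0, 0, 0],
    [0, 0, 0],
    [0, 0, 0.01],
    [0, 0, 0.02],
    [0, 0, 0.03],
    [0, 0, 0.037],
    [0, 0, 0.037],
    [0, 0, 0.037],
    [0, 0, 0.037],
    [0, 0, 0.037],
  ],
  hand=[255, 255, 255, 255, 255, 255, 255, 255, 255, 255],
)

```text
clock: 22.3
tool_pos: [432.3, 329.2, 219.9]
tcp_rot: [3.141, -0.001, -3.091]
force: [-0.4, -0.6, -2.5]
finger_gap: 23.9
gripper_force: 29.8
```

Request:
play_rows(
  offset=[
    [0, 0, 0.01],
    [0, 0, 0.03],
    [0, 0, 0.05],
    [0, 0, 0.07],
    [0, 0, 0.085],
    [0, 0, 0.1],
    [0, 0, 0.112],
    [0, 0, 0.112],
    [0, 0, 0.112],
    [0, 0, 0.112],
  ],
  rotation=[
    [0, 0, 0],
    [0, 0, 0],
    [0, 0, 0],
    [0, 0, 0],
    [0, 0, 0],
    [0, 0, 0],
    [0, 0, 0],
    [0, 0, 0],
    [0, 0, 0],
    [0, 0, 0],
  ],
  hand=[255, 255, 255, 255, 255, 255, 255, 255, 255, 255],
)

```text
clock: 23.55
tool_pos: [435.1, 327.4, 108.9]
tcp_rot: [3.141, 0.001, -3.094]
force: [0.6, 0.1, -2.8]
finger_gap: 23.9
gripper_force: 29.8
```

Request:
play_rows(
  offset=[
    [0, 0, 0.002],
    [0, 0, 0.004],
    [0, 0, 0.006],
    [0, 0, 0.0075],
    [0, 0, 0.0085],
    [0, 0, 0.009],
    [0, 0, 0.009],
    [0, 0, 0.009],
    [0, 0, 0.009],
    [0, 0, 0.009],
  ],
  rotation=[
    [0, 0, 0],
    [0, 0, 0],
    [0, 0, 0],
    [0, 0, 0],
    [0, 0, 0],
    [0, 0, 0],
    [0, 0, 0],
    [0, 0, 0],
    [0, 0, 0],
    [0, 0, 0],
  ],
  hand=[255, 255, 255, 255, 255, 255, 255, 255, 255, 255],
)

```text
clock: 24.8
tool_pos: [434.5, 327.0, 99.1]
tcp_rot: [3.142, 0.0, -3.094]
force: [-0.5, 0.1, -2.9]
finger_gap: 24.0
gripper_force: 29.8
```

Request:
play_rows(
  offset=[
    [0, 0, 0.0005],
    [0, 0, 0.001],
    [0, 0, 0.0015],
    [0, 0, 0.0015],
    [0, 0, 0.0015],
    [0, 0, 0.0015],
    [0, 0, 0.0015],
    [0, 0, 0.0015],
    [0, 0, 0.0015],
    [0, 0, 0.0015],
  ],
  rotation=[
    [0, 0, 0],
    [0, 0, 0],
    [0, 0, 0],
    [0, 0, 0],
    [0, 0, 0],
    [0, 0, 0],
    [0, 0, 0],
    [0, 0, 0],
    [0, 0, 0],
    [0, 0, 0],
  ],
  hand=[255, 255, 255, 255, 255, 255, 255, 255, 255, 255],
)

```text
clock: 26.05
tool_pos: [434.7, 327.5, 98.7]
tcp_rot: [3.141, 0.001, -3.094]
force: [-3.4, -0.5, 6.4]
finger_gap: 23.8
gripper_force: 29.9
```

Request:
play_rows(
  offset=[
    [0, 0, -0.0005],
    [0, 0, -0.0005],
    [0, 0, -0.0005],
    [0, 0, -0.0005],
    [0, 0, -0.0005],
    [0, 0, -0.0005],
    [0, 0, -0.0005],
    [0, 0, -0.0005],
    [0, 0, -0.0005],
    [0, 0, -0.0005],
  ],
  rotation=[
    [0, 0, 0],
    [0, 0, 0],
    [0, 0, 0],
    [0, 0, 0],
    [0, 0, 0],
    [0, 0, 0],
    [0, 0, 0],
    [0, 0, 0],
    [0, 0, 0],
    [0, 0, 0],
  ],
  hand=[200, 160, 120, 80, 40, 0, 0, 0, 0, 0],
)

```text
clock: 27.3
tool_pos: [434.5, 327.0, 98.0]
tcp_rot: [-3.142, -0.0, -3.094]
force: [0.3, -0.4, -0.2]
finger_gap: 86.5
gripper_force: 0.0
```

Request:
play_rows(
  offset=[
    [0, 0, -0.005],
    [0, 0, -0.02],
    [0, 0, -0.045],
    [0, 0, -0.075],
    [0, 0, -0.105],
    [0, 0, -0.13],
    [0, 0, -0.15],
    [0, 0, -0.15],
    [0, 0, -0.15],
    [0, 0, -0.15],
  ],
  rotation=[
    [0, 0, 0],
    [0, 0, 0],
    [0, 0, 0],
    [0, 0, 0],
    [0, 0, 0],
    [0, 0, 0],
    [0, 0, 0],
    [0, 0, 0],
    [0, 0, 0],
    [0, 0, 0],
  ],
  hand=[0, 0, 0, 0, 0, 0, 0, 0, 0, 0],
)

```text
clock: 28.55
tool_pos: [433.8, 326.6, 246.6]
tcp_rot: [-3.14, -0.002, -3.094]
force: [-0.7, -0.0, 0.4]
finger_gap: 87.4
gripper_force: 0.0
```

```bash
python3 - <<'E'
from h import *
from rig import vision
s=vision.snapshot("top");Z=cloud(s)[...,2]
for nm,lo,hi,h in(("grip",125,160,141),("block",75,105,90),("rail",50,72,60)):
    m=(Z>lo)&(Z<hi);m[:,:80]=0;m[:,170:]=0;m[:240]=0;m[360:]=0; rect(s,m,h,nm,2)
im=s["pixels"];m=(im.min(2)>140);m[:300]=0;m[:,:340]=0;m[:,450:]=0;m[360:]=0;rect(s,m,40,"blank")
import json
# commanded after release: z 220-112-9-1.5+0.5+150
c=json.load(open("cmd.json"));c[2]=248;json.dump(c,open("cmd.json","w"));print(c)
E
python3 mv.py 403.5 -208.5 180 1.48;
```

```text
grip c [410.6 322.4] size [10.6 28.5] ang 2.3 px [106. 309.]
block c [434.8 323.9] size [100.3  47.2] ang 2.4 px [120. 303.]
rail c [427.9 308. ] size [129.2  16.4] ang 1.9 px [130. 305.]
rail c [373.9 345. ] size [24.2 15.1] ang 2.3 px [106. 333.]
blank c [ 402.4 -209.8] size [143.6  51. ] ang 84.8 px [401. 330.]
[434.5275329672199, 327.04672462518096, 248, 3.1886]
offset [0.0562, -0.5335, 0.068] rotz 1.709
```

Request:
play_rows(
  offset=[
    [0.0056, -0.0534, 0.005],
    [0.0112, -0.1067, 0.01],
    [0.0169, -0.16, 0.015],
    [0.0225, -0.2134, 0.02],
    [0.0281, -0.2668, 0.03],
    [0.0337, -0.3201, 0.04],
    [0.0393, -0.3735, 0.05],
    [0.045, -0.4268, 0.06],
    [0.0506, -0.4802, 0.068],
    [0.0562, -0.5335, 0.068],
  ],
  rotation=[
    [0, 0, 0.171],
    [0, 0, 0.342],
    [0, 0, 0.513],
    [0, 0, 0.684],
    [0, 0, 0.855],
    [0, 0, 1.026],
    [0, 0, 1.197],
    [0, 0, 1.368],
    [0, 0, 1.539],
    [0, 0, 1.709],
  ],
  hand=[0, 0, 0, 0, 0, 0, 0, 0, 0, 0],
)

```text
clock: 29.85
tool_pos: [402.4, -209.7, 178.7]
tcp_rot: [-3.14, -0.001, 1.474]
force: [1.0, 0.7, 0.3]
finger_gap: 87.0
gripper_force: 0.0
```

```bash
python3 - <<'E'
from h import *
for i in range(2):s=wrist()
im=s["pixels"];m=im.min(2)>140
Z=cloud(s)[...,2];rect(s,m&(abs(Z-40)<10),40,"blank");rect(s,m,40,"all",2)
cv2.imwrite("pics/w2.png",im);pickle.dump(s,open("w2.pkl","wb"))
E
```

```text
t 29.95 pos [ 402.5 -212.7  179.4] rot [-3.1405e+00  1.2000e-03  1.4714e+00] F [ 0.3 -0.2 -0.2]
t 30.1 pos [ 403.1 -208.   179.4] rot [-3.1404e+00 -1.2000e-03  1.4801e+00] F [0.3 0.  0.5]
blank c [ 404.  -211.4] size [139.9  50.1] ang 84.9 px [325. 222.]
all c [ 404.1 -210.5] size [141.8  52.4] ang 85.0 px [325. 221.]
all c [ 636.9 -106.6] size [31.9 20.1] ang 4.9 px [574.  90.]
```

View pics/w2.png

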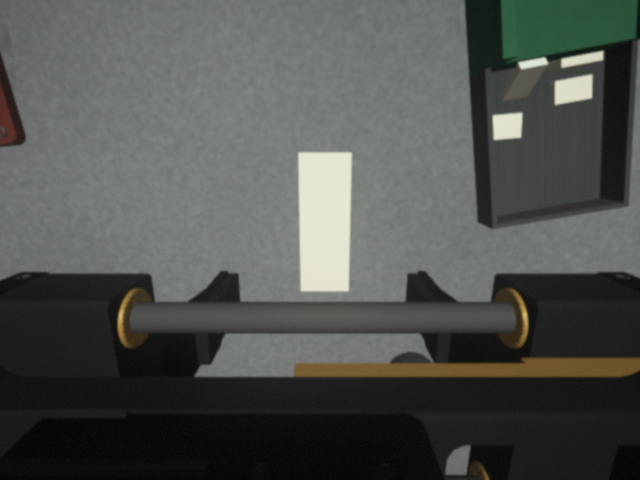

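The wrist view shows the trunking at (325,222) centred between the fingers. The four offcuts are in the tray at (507,126), (573,90), (582,59) and (533,63).

```bash
python3 mv.py 403.8 -210 18 1.482; python3 mv.py 403.8 -210 130 1.482
```

```text
offset [-0.0015, 0.0005, 0.162] rotz -0.002
offset [0.0, -0.0, -0.112] rotz -0.0
```

Request:
play_rows(
  offset=[
    [-0.0015, 0.0005, 0.03],
    [-0.0015, 0.0005, 0.07],
    [-0.0015, 0.0005, 0.11],
    [-0.0015, 0.0005, 0.14],
    [-0.0015, 0.0005, 0.155],
    [-0.0015, 0.0005, 0.162],
    [-0.0015, 0.0005, 0.162],
    [-0.0015, 0.0005, 0.162],
    [-0.0015, 0.0005, 0.162],
    [-0.0015, 0.0005, 0.162],
  ],
  rotation=[
    [0, 0, -0.002],
    [0, 0, -0.002],
    [0, 0, -0.002],
    [0, 0, -0.002],
    [0, 0, -0.002],
    [0, 0, -0.002],
    [0, 0, -0.002],
    [0, 0, -0.002],
    [0, 0, -0.002],
    [0, 0, -0.002],
  ],
  hand=[0, 0, 0, 0, 0, 0, 60, 90, 120, 200],
)

```text
clock: 31.4
tool_pos: [404.2, -210.4, 18.6]
tcp_rot: [3.141, 0.001, 1.482]
force: [0.6, 0.3, -0.4]
finger_gap: 55.1
gripper_force: 0.0
```

Request:
play_rows(
  offset=[
    [0, 0, 0],
    [0, 0, 0],
    [0, 0, 0],
    [0, 0, -0.004],
    [0, 0, -0.015],
    [0, 0, -0.035],
    [0, 0, -0.065],
    [0, 0, -0.095],
    [0, 0, -0.112],
    [0, 0, -0.112],
  ],
  rotation=[
    [0, 0, 0],
    [0, 0, 0],
    [0, 0, 0],
    [0, 0, 0],
    [0, 0, 0],
    [0, 0, 0],
    [0, 0, 0],
    [0, 0, 0],
    [0, 0, 0],
    [0, 0, 0],
  ],
  hand=[255, 255, 255, 255, 255, 255, 255, 255, 255, 255],
)

```text
clock: 32.65
tool_pos: [404.9, -210.7, 131.6]
tcp_rot: [3.139, 0.002, 1.482]
force: [-0.7, -0.1, 0.1]
finger_gap: 0.4
gripper_force: 0.0
```

```bash
python3 - <<'E'
from h import *
o=np.array([616.5,25.5]);ey=np.array([-.0839,.9965])
p=o+ey*8;print(p)   # blank centre at bed y=+8 -> end at 78
E
cp cmd.json c2.json; python3 mv.py 615.8 33.5 130 1.6548; python3 mv.py 615.8 33.5 64.5 1.6548
```

```text
[615.8288  33.472 ]
offset [0.2615, 0.1894, -0.0] rotz -0.173
offset [-0.0, 0.0, 0.0655] rotz -0.0
```

```bash
cp c2.json cmd.json; python3 - <<'E'
from h import *
s=wrist()
from rig import vision
t=vision.snapshot("scene")
cv2.imwrite("pics/w3.png",np.hstack([cv2.resize(s["pixels"],(400,300)),cv2.resize(t["pixels"][150:300,200:400],(400,300))]))
im=s["pixels"];m=im.min(2)>140;Z=cloud(s)[...,2];rect(s,m&(abs(Z-40)<10),40,"blank");rect(s,m,40,"all",3)
E
```

```text
t 32.75 pos [ 403.5 -209.7  129.3] rot [-3.1407e+00 -5.0000e-04  1.4818e+00] F [-0.4 -0.6  0.3]
blank c [ 405.6 -192.7] size [103.   50.1] ang 84.9 px [325. 212.]
all c [ 405.5 -191.9] size [104.5  52.2] ang 85.0 px [325. 211.]
all c [ 633.1 -107.1] size [32.3 19.7] ang 4.7 px [617.  78.]
all c [ 577.3 -132.8] size [21.9 24.8] ang 89.7 px [540. 120.]
```

View pics/w3.png

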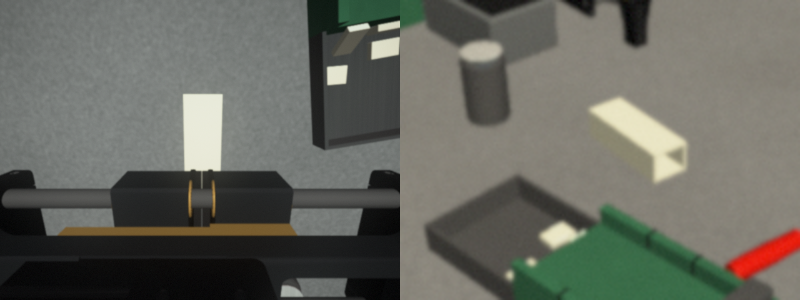

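The trunking hasn't moved; the fingers slipped off its top edge. I'll grip it again lower down and let the fingers settle before lifting.

Request:
play_rows(
  offset=[
    [0, 0, 0],
    [0, 0, 0],
    [0, 0, 0],
    [0, 0, 0.01],
    [0, 0, 0.02],
    [0, 0, 0.03],
    [0, 0, 0.04],
    [0, 0, 0.05],
    [0, 0, 0.06],
    [0, 0, 0.07],
  ],
  rotation=[
    [0, 0, 0],
    [0, 0, 0],
    [0, 0, 0],
    [0, 0, 0],
    [0, 0, 0],
    [0, 0, 0],
    [0, 0, 0],
    [0, 0, 0],
    [0, 0, 0],
    [0, 0, 0],
  ],
  hand=[0, 0, 0, 0, 0, 0, 0, 0, 0, 0],
)

```text
clock: 34.1
tool_pos: [403.9, -210.1, 59.4]
tcp_rot: [-3.142, 0.0, 1.482]
force: [-0.4, -0.9, -0.5]
finger_gap: 85.2
gripper_force: 0.0
```

Request:
play_rows(
  offset=[
    [0, 0, 0.015],
    [0, 0, 0.03],
    [0, 0, 0.045],
    [0, 0, 0.052],
    [0, 0, 0.052],
    [0, 0, 0.052],
    [0, 0, 0.052],
    [0, 0, 0.052],
    [0, 0, 0.052],
    [0, 0, 0.052],
  ],
  rotation=[
    [0, 0, 0],
    [0, 0, 0],
    [0, 0, 0],
    [0, 0, 0],
    [0, 0, 0],
    [0, 0, 0],
    [0, 0, 0],
    [0, 0, 0],
    [0, 0, 0],
    [0, 0, 0],
  ],
  hand=[0, 0, 0, 0, 255, 255, 255, 255, 255, 255],
)

```text
clock: 35.35
tool_pos: [404.3, -210.3, 8.4]
tcp_rot: [3.141, 0.0, 1.482]
force: [1.3, -0.1, 2.1]
finger_gap: 49.7
gripper_force: 30.0
```

Request:
play_rows(
  offset=[
    [0, 0, 0],
    [0, 0, -0.003],
    [0, 0, -0.01],
    [0, 0, -0.022],
    [0, 0, -0.037],
    [0, 0, -0.055],
    [0, 0, -0.075],
    [0, 0, -0.095],
    [0, 0, -0.112],
    [0, 0, -0.122],
  ],
  rotation=[
    [0, 0, 0],
    [0, 0, 0],
    [0, 0, 0],
    [0, 0, 0],
    [0, 0, 0],
    [0, 0, 0],
    [0, 0, 0],
    [0, 0, 0],
    [0, 0, 0],
    [0, 0, 0],
  ],
  hand=[255, 255, 255, 255, 255, 255, 255, 255, 255, 255],
)

```text
clock: 36.6
tool_pos: [404.4, -210.4, 131.6]
tcp_rot: [3.14, 0.001, 1.482]
force: [-0.1, -0.5, -3.8]
finger_gap: 49.7
gripper_force: 30.0
```

Request:
play_rows(
  offset=[
    [0.01, 0.008, 0],
    [0.035, 0.026, 0],
    [0.07, 0.05, 0],
    [0.105, 0.076, 0],
    [0.14, 0.101, 0],
    [0.175, 0.127, 0],
    [0.21, 0.152, 0],
    [0.24, 0.174, 0],
    [0.256, 0.185, 0],
    [0.2615, 0.1894, 0],
  ],
  rotation=[
    [0, 0, -0.01],
    [0, 0, -0.03],
    [0, 0, -0.05],
    [0, 0, -0.07],
    [0, 0, -0.09],
    [0, 0, -0.11],
    [0, 0, -0.13],
    [0, 0, -0.15],
    [0, 0, -0.173],
    [0, 0, -0.173],
  ],
  hand=[255, 255, 255, 255, 255, 255, 255, 255, 255, 255],
)

```text
clock: 37.85
tool_pos: [615.5, 34.7, 128.9]
tcp_rot: [-3.14, -0.0, 1.656]
force: [-0.5, -0.1, -4.1]
finger_gap: 49.6
gripper_force: 30.0
```

Request:
play_rows(
  offset=[
    [0, 0, 0.005],
    [0, 0, 0.015],
    [0, 0, 0.03],
    [0, 0, 0.045],
    [0, 0, 0.058],
    [0, 0, 0.066],
    [0, 0, 0.071],
    [0, 0, 0.073],
    [0, 0, 0.073],
    [0, 0, 0.073],
  ],
  rotation=[
    [0, 0, 0],
    [0, 0, 0],
    [0, 0, 0],
    [0, 0, 0],
    [0, 0, 0],
    [0, 0, 0],
    [0, 0, 0],
    [0, 0, 0],
    [0, 0, 0],
    [0, 0, 0],
  ],
  hand=[255, 255, 255, 255, 255, 255, 255, 255, 255, 255],
)

```text
clock: 39.1
tool_pos: [616.2, 33.6, 57.6]
tcp_rot: [3.141, 0.0, 1.655]
force: [-0.4, 0.1, -4.0]
finger_gap: 49.6
gripper_force: 30.0
```

```bash
python3 - <<'E'
from h import *
from rig import arm,vision
a=arm.sense();print(a["force"],a["tool_pos"],a["wrist_torque"])
s=vision.snapshot("scene")
cv2.imwrite("pics/s6.png",cv2.resize(s["pixels"][220:370,230:430],(800,600)))
E
```

```text
[-0.36358698  0.11083386 -3.97619786] [616.23441567  33.57138504  57.56458287] [-0.09197283  0.02363105  0.02781389]
```

View pics/s6.png

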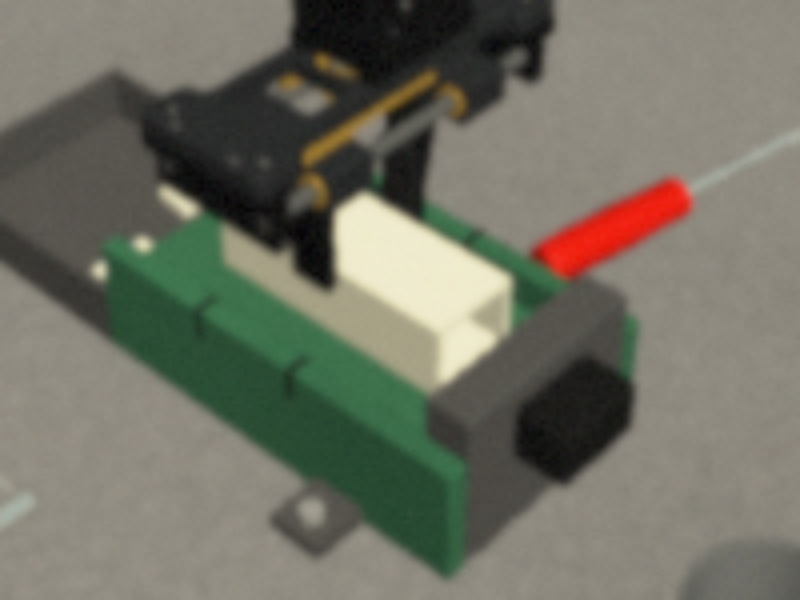

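The trunking is in the channel, aligned and short of the stop, about 4 mm above the floor. I've used my 10 pictures, so from here I'll go by the numbers.

Request:
play_rows(
  offset=[
    [0, 0, 0.001],
    [0, 0, 0.002],
    [0, 0, 0.003],
    [0, 0, 0.0035],
    [0, 0, 0.004],
    [0, 0, 0.004],
    [0, 0, 0.004],
    [0, 0, 0.004],
    [0, 0, 0.004],
    [0, 0, 0.004],
  ],
  rotation=[
    [0, 0, 0],
    [0, 0, 0],
    [0, 0, 0],
    [0, 0, 0],
    [0, 0, 0],
    [0, 0, 0],
    [0, 0, 0],
    [0, 0, 0],
    [0, 0, 0],
    [0, 0, 0],
  ],
  hand=[255, 255, 255, 255, 255, 255, 255, 255, 255, 255],
)

```text
clock: 40.4
tool_pos: [615.7, 33.6, 53.5]
tcp_rot: [-3.141, 0.0, 1.655]
force: [-5.5, 0.4, 5.4]
finger_gap: 49.6
gripper_force: 30.0
```

Request:
play_rows(
  offset=[
    [0, 0, -0.0004],
    [0.002, 0, -0.0004],
    [0.004, 0, -0.0004],
    [0.007, 0, -0.0004],
    [0.01, 0, -0.0004],
    [0.013, 0, -0.0004],
    [0.015, 0, -0.0004],
    [0.017, 0, -0.0004],
    [0.018, 0, -0.0004],
    [0.018, 0, -0.0004],
  ],
  rotation=[
    [0, 0, 0],
    [0, 0, 0],
    [0, 0, 0],
    [0, 0, 0],
    [0, 0, 0],
    [0, 0, 0],
    [0, 0, 0],
    [0, 0, 0],
    [0, 0, 0],
    [0, 0, 0],
  ],
  hand=[255, 255, 255, 255, 255, 255, 255, 255, 255, 255],
)

```text
clock: 41.65
tool_pos: [614.3, 51.7, 53.5]
tcp_rot: [3.141, -0.0, 1.655]
force: [0.8, -1.7, -0.4]
finger_gap: 49.6
gripper_force: 30.0
```

Request:
play_rows(
  offset=[
    [0.001, 0, 0],
    [0.002, 0, 0],
    [0.002, 0, 0],
    [0.002, 0, 0],
    [0.002, 0, 0],
    [0.002, 0, 0],
    [0.002, 0, 0],
    [0.002, 0, 0],
    [0.002, 0, 0],
    [0.002, 0, 0],
  ],
  rotation=[
    [0, 0, 0],
    [0, 0, 0],
    [0, 0, 0],
    [0, 0, 0],
    [0, 0, 0],
    [0, 0, 0],
    [0, 0, 0],
    [0, 0, 0],
    [0, 0, 0],
    [0, 0, 0],
  ],
  hand=[255, 255, 255, 255, 255, 255, 255, 255, 255, 255],
)

```text
clock: 42.9
tool_pos: [614.2, 53.2, 53.5]
tcp_rot: [3.141, 0.0, 1.655]
force: [0.4, -5.1, -1.9]
finger_gap: 49.7
gripper_force: 30.0
```

Request:
play_rows(
  offset=[
    [0.0005, 0, 0],
    [0.001, 0, 0],
    [0.0015, 0, 0],
    [0.0015, 0, 0],
    [0.0015, 0, 0],
    [0.0015, 0, 0],
    [0.0015, 0, 0],
    [0.0015, 0, 0],
    [0.0015, 0, 0],
    [0.0015, 0, 0],
  ],
  rotation=[
    [0, 0, 0],
    [0, 0, 0],
    [0, 0, 0],
    [0, 0, 0],
    [0, 0, 0],
    [0, 0, 0],
    [0, 0, 0],
    [0, 0, 0],
    [0, 0, 0],
    [0, 0, 0],
  ],
  hand=[255, 255, 255, 255, 255, 255, 255, 255, 255, 255],
)

```text
clock: 44.15
tool_pos: [614.2, 53.7, 53.5]
tcp_rot: [3.142, 0.002, 1.655]
force: [0.9, -7.7, -2.5]
finger_gap: 49.7
gripper_force: 30.0
```

```bash
python3 - <<'E'
from rig import arm
a=arm.sense();print(a["force"],a["tool_pos"],a["wrist_torque"],a["tcp_rot"])
E
```

```text
[ 0.85778038 -7.69126862 -2.52302216] [614.17453759  53.6889301   53.48276795] [-1.47259861 -0.21945277  0.09807991] [3.14154028e+00 1.86145908e-03 1.65464658e+00]
```

Request:
play_rows(
  offset=[
    [0, 0, 0.0004],
    [0, 0, 0.0007],
    [0, 0, 0.0007],
    [0, 0, 0.0007],
    [0, 0, 0.0007],
    [0, 0, 0.0007],
    [0, 0, 0.0007],
    [0, 0, 0.0007],
    [0, 0, 0.0007],
    [0, 0, 0.0007],
  ],
  rotation=[
    [0, 0, 0],
    [0, 0, 0],
    [0, 0, 0],
    [0, 0, 0],
    [0, 0, 0],
    [0, 0, 0],
    [0, 0, 0],
    [0, 0, 0],
    [0, 0, 0],
    [0, 0, 0],
  ],
  hand=[255, 255, 255, 110, 105, 100, 95, 90, 80, 75],
)

```text
clock: 45.4
tool_pos: [614.0, 55.1, 52.7]
tcp_rot: [-3.142, -0.0, 1.655]
force: [0.4, -0.2, 0.4]
finger_gap: 60.0
gripper_force: 0.0
```

```bash
python3 - <<'E'
from rig import arm
a=arm.sense();print(a["force"],a["tool_pos"],a["finger_gap"],a["clock"])
E
```

```text
[ 0.41075966 -0.16959361  0.4382056 ] [613.99834895  55.09083103  52.73737413] 60.025771353728715 45.4
```

Request:
play_rows(
  offset=[
    [0, 0, -0.005],
    [0, 0, -0.015],
    [0, 0, -0.03],
    [0, 0, -0.05],
    [0, 0, -0.08],
    [0, 0, -0.11],
    [0, 0, -0.14],
    [-0.03, 0, -0.16],
    [-0.06, 0, -0.18],
    [-0.08, 0, -0.2],
  ],
  rotation=[
    [0, 0, 0],
    [0, 0, 0],
    [0, 0, 0],
    [0, 0, 0],
    [0, 0, 0],
    [0, 0, 0],
    [0, 0, 0],
    [0, 0, 0],
    [0, 0, 0],
    [0, 0, 0],
  ],
  hand=[75, 75, 75, 75, 75, 75, 75, 75, 75, 75],
)

```text
clock: 46.65
tool_pos: [620.9, -25.9, 255.1]
tcp_rot: [3.14, 0.0, 1.654]
force: [0.1, -0.2, -0.1]
finger_gap: 61.6
gripper_force: 0.0
```

```bash
python3 - <<'E'
from h import *
from rig import vision
wrist();s=wrist();im=s["pixels"];W=cloud(s);Z=W[...,2]
o=np.array([616.5,25.5]);ex=np.array([.9965,.0839]);ey=np.array([-.0839,.9965])
for nm,S in(("wrist",s),("scene",vision.snapshot("scene")),("top",vision.snapshot("top"))):
    im=S["pixels"];W=cloud(S);Z=W[...,2]
    d=W[...,:2]-o;bx=d@ex;by=d@ey
    m=(im.min(2)>130)&(abs(Z-85)<8)&(abs(bx)<50)&(abs(by)<110)
    r=rect(S,m,85,nm)
    if r: print("  bed centre",(np.array(r[0][0])-o)@ex,(np.array(r[0][0])-o)@ey)
    m=(abs(Z-87)<6)&(im.max(2)<120)&(by>80)&(by<140)&(abs(bx)<60)
    v,u=np.nonzero(m)
    if len(u)>50:
        P=(ray(S,np.c_[u,v].astype(float),87.)[:,:2]-o)@ey;print("  stop y",np.percentile(P,[1,4,50,96]).round(1))
cv2.imwrite("pics/end.png",s["pixels"])
E
```

```text
t 46.75 pos [622.4 -26.8 256.9] rot [3.1358e+00 1.9000e-03 1.6524e+00] F [-0.8 -0.7 -0.7]
t 46.9 pos [620.4 -24.  252.2] rot [-3.1408e+00 -8.0000e-04  1.6549e+00] F [-0.2  0.1  0.4]
wrist c [613.7  52.3] size [ 50.1 139.7] ang 4.9 px [324. 139.]
  bed centre -0.5157918186187744 26.977092351150514
  stop y [ 98.1  99.  110.9 121.9]
scene c [616.9  54.9] size [ 56.1 141.8] ang 4.9 px [329. 287.]
  bed centre 2.8528483337402344 29.246784967041016
  stop y [ 98.   99.7 112.7 125.3]
top c [633.9  34.4] size [ 4.  11.6] ang 2.3 px [278. 202.]
  bed centre 18.114245851516724 7.382682040023804
```

```bash
python3 -c "
from rig import hand_in
print(hand_in())"
```

```text
the job is handed in; nothing more can be done
None
```

The job is handed in at about 47 s: all four offcuts are in the tray, the scraper is back in its stand, and the trunking lies flat against the end stop with the gripper clear; the switch has no readout, so "pressed" rests on the 8 N stall at the stop and a last view showing about 1 mm between trunking and stop.

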